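# Gauge the bearing blocks of a rolling mill

### The arm

A 6-joint arm with a two-finger parallel gripper is mounted at the origin on the work surface. World frame = base frame: x ahead of the robot, y to its left, z up, the work surface at z = 0. Lengths are in m, angles in rad, forces in N, time in s.
With the tool pointing down it reaches from about 0.25 to 0.85 m from the base axis. Payload 12.5 kg.
Tool frame: the origin (TCP) lies at the very end of the fingers, on their centre line; the grasp point (between the pads) lies 19 mm behind it; z points along the fingers, y is the line along which they close (so a half turn about z gives the same grasp; the last joint's range is limited). The gripper opens to 93 mm and grips with 3 to 60 N. Pads are 15 mm wide; open, the fingers measure 128 mm over their backs; the gripper's body (75 mm by 188 mm) begins 65 mm behind the grasp point.
Start: joints at [1.078, 0.351, 1.652, -0, 1.139, -0.085], TCP at [0.218, 0.505, 0.219] pointing down, gripper open.
Joint ranges: [-2.75, 2.75], [-0.79, 2.1], [0.01, 2.65], [-1.57, 4.71], [0.07, 3.14], [-2.87, 2.87]. Speed limits (rad/s): [2.22, 2.22, 2.79, 3.14, 3.14, 3.14].

### API

Orientations are given as a rotation vector (axis times angle).
In Python, from plant import r gives the robot as it stands. The module is installed in compiled form; this text tells all that it offers.
- The arm moves only by the tool play_rows, never from a script. Its argument "series" is a list of rows, each an object with "translation": the shift along the tool's x, y, z scaled (see below), a list of three; "angular": the turn, a rotation vector about the tool's x, y, z scaled (see below), a list of three; "fingers": the closure, from 0 (fully open) to 1 (shut). In form: [{"translation": [dx, dy, dz], "angular": [wx, wy, wz], "fingers": fingers}, ...]. A call has 1 to 12 rows; each row shifts and turns the commanded pose from where the row before left it, along the tool's axes as they then stand; what a row does not reach is not made up. The controller multiplies each number of a shift by 25 mm and each number of a turn by 0.08 rad. A row lasts 1/12 s, in which the tool goes at most 41.7 mm and 7.16 degrees, less where a joint would pass 70% of its speed; a pose out of reach is approached as far as the arm can. A call with a number of a shift or a turn outside -1 to 1 is refused whole. A call with a gripper value outside its range is refused whole. The fingers move at their own pace and stop on an object; "squeeze" is the grip in N (left out, the last holds). Time passes only in rows, so rows that do not move let the fingers close. It gives the time, the measured TCP pose, the force, the opening and the grip force at its end, in the units of the state.
- r.get_obs(): the state, without advancing time (a new reading comes with each control period).
- r.capture(name): name is "scene" or "top"; returns (picture, depth): 400x640x3 uint8, red, green, blue; 400x640 float32, m along the optical axis (not along the pixel's ray), 0 where there is no reading.
- r.get_calibration(name): a dict with "fx", "fy", "cx", "cy" (pixels), "world_from_camera" (4x4, takes a point from camera to world coordinates). Camera axes: x right, y down, z forward; pixel columns grow to the right and rows downward; lengths in m; the calibration is good to about 2 mm. A picture is of the moment at which its call begins. get_calibration takes no time and is no camera call.
- r.hand_in(): hands the job in; it is judged then, once.
The state is a dict: "t": time; "qpos": joint angles; "joint_velocities": joint speeds; "joint_torque": joint torques, N m; "tool_pos": TCP position; "orientation": TCP orientation; "contact_force": force on the tool from outside, world axes, zero at the start; "ft_torque": the same for the moment, N m; "finger_gap": finger opening in m; "grip_force": force on a finger pad.
Only numpy, scipy, OpenCV 4.12 (cv2) and the standard library are available. Lean on these libraries where they do the work, as an engineer would, in place of code of your own. Each camera call takes 0.05 s, during which the arm holds its last target. There are 200 camera calls.

### The job

Take the pin gauge from its post and try it in the bore of each of the three brass bearing blocks in turn, starting with the block nearest the post and working along the board, pushing the pin right in until its collar meets the block or until it stops, with a light hand and never by force. Then stand the gauge back in its post, and set every block that the pin did not go right into upright inside the wooden tray; leave the blocks it fits in their nests, and the other things on the bench alone.

Things in the scene. Friction and masses are not known exactly. Their poses are not given: they have to be found in the camera images.
- gauge: pin gauge, standing upright in the post's socket: a steel pin 14 mm thick and 28 mm long (its end chamfered 1.5 mm), then a collar 28 mm across and 6 mm thick, then a wooden grip 18 x 18 mm square and 46 mm long (from 34 to 80 mm above the pin's end), 80 mm long in all, 0.09 kg. Origin: centre of the pin's end; z up; x, y square to the grip's faces.
- board: dark wooden board 84 mm (x) by 360 mm (y) by 8 mm thick, fixed, with the post and three nests in a row along its y. Origin: on the table, under the row's line; z up. The blocks in the nests and the gauge's grip start square to the board (x along x) to within about 0.05 rad.
- socket (a point): centre of the mouth of the socket, on top of the light wooden post (50 x 50 mm, 32 mm high, on the board): a vertical hole 20 mm wide and 32 mm deep. The gauge stands in it with its collar resting on the post's top, so that the pin's end is 28 mm below this point.
- nest1 (a point): centre of the floor (8 mm above the table) of nest 1 of 3, the one nearest the post, 105 mm from it; a low frame 6 mm high, which holds a block's foot with about 1.5 mm of play. Axes as the board's.
- nest2 (a point): centre of the floor (8 mm above the table) of nest 2 of 3, the middle one, 80 mm from nest 1; a low frame 6 mm high, which holds a block's foot with about 1.5 mm of play. Axes as the board's.
- nest3 (a point): centre of the floor (8 mm above the table) of nest 3 of 3, the one farthest from the post, 80 mm from nest 2; a low frame 6 mm high, which holds a block's foot with about 1.5 mm of play. Axes as the board's.
- block_a: Brass bearing block, 0.33 kg: foot 36 (x) by 54 (y) by 10 mm, body above it 36 by 40 mm, 32 mm high in all; grip it across x. Origin: centre of the underside, z up. Upright bore through its centre, 15.5 mm wide for the top 12 mm; below, it stays so (good) or narrows to 10 mm at a ledge (faulty). Which block is good is not told. Starts in one of the nests.
- block_b: Like block_a, outwardly the same; good or faulty.
- block_c: Like block_a, outwardly the same; good or faulty.
- tray: light wooden tray 120 mm (x) by 140 mm (y), walls 5 mm thick, rim 15 mm above the table, floor 5 mm thick, empty, fixed. Origin: centre of the underside; z up.
- tin: Bystander: red plastic tin, 106 mm across and 48 mm high. Leave alone.
- screwdriver: Bystander: screwdriver with a red handle, 160 mm long, lying. Leave alone.
- bowl: Bystander: small terracotta bowl, 90 mm across and 35 mm high. Leave alone.
- ring_blank: Bystander: brass ring, 28 mm across and 10 mm high, lying flat. Leave alone.
- charcoal: Bystander: black soldering block, 90 x 60 x 30 mm. Leave alone.
- offcut: Bystander: brass rod offcut, 18 mm thick and 50 mm long, lying. Leave alone.
Mind the look-alikes: they are no part of the job. Leave any purple or turquoise look-alike of the block_a alone.

How it is judged:
On the way, in this order (a step that is already met when the one before it is completed fails the run):
1. the gauge is tried in the block in nest 1: its pin is pushed in at least 20 mm, or until it presses on the ledge of the faulty bore with more than 1 N (horizontal distance between gauge and nest1 below 0.006 m and angle between gauge's own z axis and vertical below 0.15 rad and (z of gauge in the frame of nest1 below 0.012 m or (horizontal distance between block_b and nest1 below 0.01 m and z of gauge in the frame of nest1 below 0.0235 m and contact force between gauge and block_b above 1 N))), for 0.04 s.
2. the gauge is tried in the block in nest 2: its pin is pushed in at least 20 mm, or until it presses on the ledge of the faulty bore with more than 1 N (horizontal distance between gauge and nest2 below 0.006 m and angle between gauge's own z axis and vertical below 0.15 rad and (z of gauge in the frame of nest2 below 0.012 m or (horizontal distance between block_b and nest2 below 0.01 m and z of gauge in the frame of nest2 below 0.0235 m and contact force between gauge and block_b above 1 N))), for 0.04 s.
3. the gauge is tried in the block in nest 3: its pin is pushed in at least 20 mm, or until it presses on the ledge of the faulty bore with more than 1 N (horizontal distance between gauge and nest3 below 0.006 m and angle between gauge's own z axis and vertical below 0.15 rad and (z of gauge in the frame of nest3 below 0.012 m or (horizontal distance between block_b and nest3 below 0.01 m and z of gauge in the frame of nest3 below 0.0235 m and contact force between gauge and block_b above 1 N))), for 0.04 s.
At the end, for the whole second after the job is handed in: Faulty block upright (0.1 rad) on the tray's floor, centre within 45 mm (x), 55 mm (y) of the tray's; both good blocks in nests to 5 mm; gauge upright (0.12 rad) in the socket, within 6 mm of its centre, pin 28 mm deep to 3 mm; all at rest (x of block_b in the frame of tray between -0.045 and 0.045 m and y of block_b in the frame of tray between -0.055 and 0.055 m and z of block_b in the frame of tray below 0.01 m and angle between block_b's own z axis and vertical below 0.1 rad and (distance between block_a and nest1 below 0.005 m or distance between block_a and nest2 below 0.005 m or distance between block_a and nest3 below 0.005 m) and (distance between block_c and nest1 below 0.005 m or distance between block_c and nest2 below 0.005 m or distance between block_c and nest3 below 0.005 m) and horizontal distance between gauge and socket below 0.006 m and z of gauge in the frame of socket between -0.031 and -0.025 m and angle between gauge's own z axis and vertical below 0.12 rad and linear speed of each of block_a, block_b, block_c, gauge below 0.02 m/s); the robot touches nothing.
It fails at once if the gauge is forced: it presses on a block with more than 40 N (contact force between gauge and block_a above 40 N or contact force between gauge and block_b above 40 N or contact force between gauge and block_c above 40 N).
It fails at once if a bystander is moved by more than 25 mm (distance of any of tin, screwdriver, bowl, ring_blank, charcoal, offcut from where it was at the start of the episode above 0.025 m).
It also fails if it takes over 72 s, if anything falls off the work surface, if the arm or the gripper's body presses on something with over 40 N, if the wrist force passes 120 N, or if a joint passes its speed limit or range.

## Working session

There is one attempt and no reset: what is moved stays moved. The work goes in short steps, Python scripts to look and compute and a tool call to move; the robot and the scene stay as the last step left them, time stands still between calls to the robot, and variables do not carry over. Pictures are saved under pics/ and viewed, at most 10 in all, crops included, and the job is handed in when it is done.

Besides the shell and the picture viewer there is one more tool, called as name(argument=value, ...), one argument or row to a line, values as JSON. play_rows: Moves the arm, as the interface text tells. Its arguments: {"type":"object","properties":{"series":{"type":"array"},"squeeze":{"type":"number"}},"required":["series"]}

```bash
mkdir -p pics; python3 - <<'E'
from plant import r
import cv2,numpy as np
for n in("top","scene"):
    p,d=r.capture(n); np.savez(f"{n}0.npz",p=p,d=d); cv2.imwrite(f"pics/{n}0.png",p[:,:,::-1])
    c=r.get_calibration(n); print(n,c["fx"],c["cx"],c["cy"],np.round(c["world_from_camera"],3).tolist())
o=r.get_obs(); print(o)
E
```

```text
top 410.50053640511885 319.8490192850911 190.37879515175592 [[0.018, -0.994, 0.105, 0.459], [-1.0, -0.019, -0.009, -0.009], [0.011, -0.104, -0.994, 0.962], [0.0, 0.0, 0.0, 1.0]]
scene 380.5757575564098 322.65423151834136 201.6565311964909 [[-0.849, 0.341, -0.404, 0.922], [0.529, 0.567, -0.631, 0.554], [0.014, -0.75, -0.662, 0.629], [0.0, 0.0, 0.0, 1.0]]
{'t': 0.1, 'qpos': array([ 1.07837449e+00,  3.51157032e-01,  1.65233893e+00, -1.50790400e-06,
        1.13913590e+00, -8.45998807e-02]), 'joint_velocities': array([ 5.10331660e-04, -2.43202388e-04, -1.17095615e-03, -1.56712476e-03,
        2.33733350e-03,  7.32750362e-05]), 'joint_torque': array([-8.24012363e-05, -4.98018765e+01, -2.85707510e+01,  6.99918461e-02,
        2.38602521e-02, -6.44718898e-05]), 'tool_pos': array([0.21796574, 0.5046287 , 0.21817719]), 'orientation': array([-6.36114437e-01, -3.07621698e+00,  1.56537896e-03]), 'contact_force': array([-0.4370001 ,  0.68445405, -0.83255956]), 'ft_torque': array([ 0.07093301,  0.04632665, -0.03566691]), 'grip_force': 0.0, 'finger_gap': 0.09272637935523996}
```

View pics/top0.png

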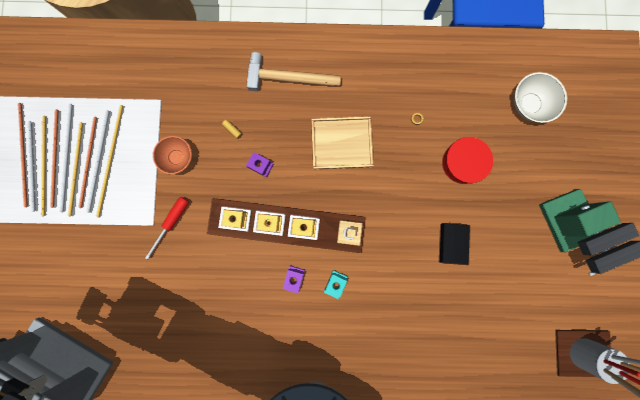

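View pics/scene0.png

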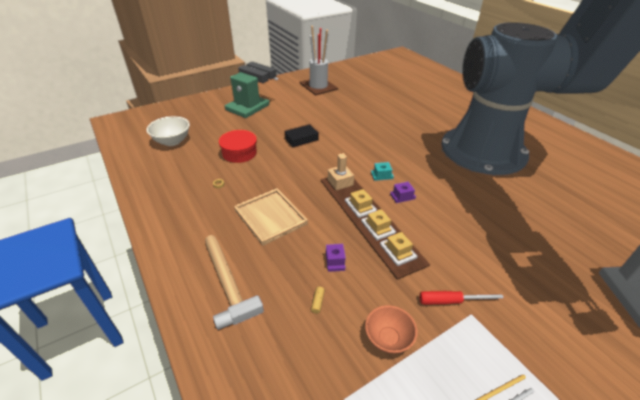

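The top view shows the board from (212,217) to (360,233). The post with the gauge is at (350,233), and the brass blocks are at (303,228), (267,223) and (233,219). The tray is at (342,142). The purple and turquoise look-alikes at (293,280), (336,285) and (260,163) are not in nests, so I leave them alone. I'll measure next.

```bash
cat > h.py <<'E'
import numpy as np,cv2
from plant import r
def ray(n,uv,z):
    c=r.get_calibration(n);T=c["world_from_camera"]
    uv=np.atleast_2d(uv).astype(float)
    d=np.c_[(uv[:,0]-c["cx"])/c["fx"],(uv[:,1]-c["cy"])/c["fy"],np.ones(len(uv))]@T[:3,:3].T
    return T[:3,3]+d*((z-T[2,3])/d[:,2])[:,None]
def cloud(n,d):
    c=r.get_calibration(n);T=c["world_from_camera"];v,u=np.mgrid[:400,:640]
    P=np.stack([(u-c["cx"])/c["fx"]*d,(v-c["cy"])/c["fy"]*d,d],-1)
    return P@T[:3,:3].T+T[:3,3]
def rect(n,m,z):
    "minAreaRect in world mm of largest blob"
    cs,_=cv2.findContours(m.astype(np.uint8),cv2.RETR_EXTERNAL,cv2.CHAIN_APPROX_NONE)
    out=[]
    for c in cs:
        if cv2.contourArea(c)<60: continue
        p=ray(n,c[:,0],z)[:,:2]*1000
        out.append(cv2.minAreaRect(p.astype(np.float32))+(c[:,0].mean(0).round(),))
    return out
E
python3 - <<'E'
from h import *
f=np.load("top0.npz");p,d=f["p"],f["d"]
W=cloud("top",d);hsv=cv2.cvtColor(p,cv2.COLOR_RGB2HSV);h,s,v=cv2.split(hsv)
roi=np.zeros((400,640),bool);roi[190:260,200:375]=1
print("white frames z14");[print(x) for x in rect("top",roi&(s<60)&(v>150),.014)]
print("block tops z40");[print(x) for x in rect("top",roi&(W[...,2]>.033)&(W[...,2]<.05),.040)]
print("grip z92");[print(x) for x in rect("top",roi&(W[...,2]>.08),.092)]
print("board z8");[print(x) for x in rect("top",roi&((v<95)|(W[...,2]>.004)),.008)]
t=np.zeros_like(roi);t[105:180,300:385]=1
print("tray");[print(x) for x in rect("top",t&(W[...,2]>.003),.015)]
# bores
for u0,v0 in((303,228),(267,223),(233,219)):
    w=np.zeros_like(roi);w[v0-8:v0+9,u0-8:u0+9]=1
    m=w&(v<110); yy,xx=np.nonzero(m); print("bore",len(xx),ray("top",[xx.mean(),yy.mean()],.040).round(4),np.median(W[v0-8:v0+9,u0-8:u0+9,2]).round(4))
print("table z",np.median(W[250:270,220:270,2]),"tray floor",np.median(W[135:150,330:355,2]))
a=cv2.resize(p[195:255,200:370],None,fx=4.6,fy=4.6,interpolation=cv2.INTER_CUBIC)
b=np.load("scene0.npz")["p"][140:280,310:440];b=cv2.resize(b,(334,360),interpolation=cv2.INTER_CUBIC)
o=np.zeros((a.shape[0]+300,782,3),np.uint8);o[:a.shape[0],:a.shape[1]]=a;o[a.shape[0]:,:279]=cv2.resize(b,(279,300))
cv2.imwrite("pics/crop.png",o[:,:,::-1])
E
```

```text
white frames z14
((473.2779541015625, 18.955947875976562), (69.01696014404297, 50.28861618041992), 83.9473648071289, array([303., 227.]))
((481.70062255859375, 98.42947387695312), (69.24065399169922, 50.29600524902344), 83.95429229736328, array([269., 223.]))
((489.7157287597656, 178.1276092529297), (68.88664245605469, 50.020389556884766), 83.9473648071289, array([234., 219.]))
block tops z40
((462.0457763671875, -84.34652709960938), (50.037288665771484, 49.989990234375), 84.07572937011719, array([349., 233.]))
((472.67620849609375, 19.124401092529297), (39.9093017578125, 35.917572021484375), 84.36593627929688, array([303., 227.]))
((480.9352722167969, 98.42198944091797), (40.61176300048828, 35.924293518066406), 83.95343780517578, array([268., 223.]))
((488.8270568847656, 178.15841674804688), (41.132713317871094, 35.68886184692383), 84.73312377929688, array([232., 219.]))
grip z92
((461.1859436035156, -83.28604888916016), (16.850759506225586, 19.02465057373047), 0.6565456986427307, array([350., 233.]))
board z8
((476.2366027832031, 58.52308654785156), (361.7837829589844, 87.38597869873047), 84.40877532958984, array([286., 225.]))
tray
((671.5208129882812, -67.27796173095703), (128.33486938476562, 145.85694885253906), 5.399063587188721, array([342., 143.]))
bore 29 [[0.4732 0.0188 0.04  ]] 0.0398
bore 8 [[0.4805 0.097  0.04  ]] 0.0395
bore 29 [[0.4871 0.1759 0.04  ]] 0.0395
table z 0.00014172040249105233 tray floor 0.0052380305609734945
```

View pics/crop.png

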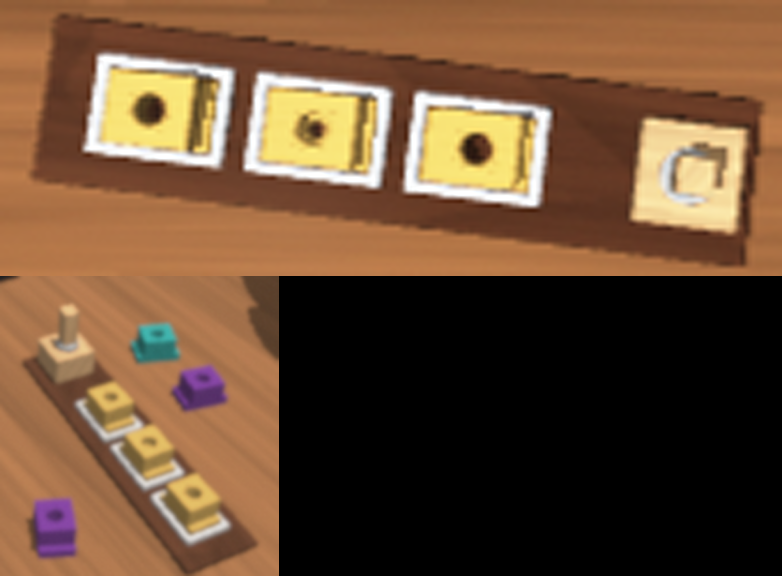

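The crop confirms that the three yellow blocks in the white frames are the ones meant. It also hints at a ledge in the middle bore, which the gauge will test. The measured sizes agree with the given ones: frames 80.1 mm apart, block tops 40x36 mm, post 50x50 mm.

```bash
cat >> h.py <<'E'
from scipy.spatial.transform import Rotation as Ro
import sys
YAW=-0.1025
def to(x,y,z,yaw=YAW):
    o=r.get_obs();R=Ro.from_rotvec(o["orientation"])
    ty=np.array([np.cos(yaw),np.sin(yaw),0]);tz=np.array([0,0,-1.]);tx=np.cross(ty,tz)
    G=Ro.from_matrix(np.c_[tx,ty,tz])
    w=(R.inv()*G).as_rotvec()/.08
    D=np.array([x,y,z])/1000-o["tool_pos"]
    print("t",round(o["t"],2),"pos",(o["tool_pos"]*1000).round(1),"F",o["contact_force"].round(1),"gap",round(o["finger_gap"]*1000,1),"grip",round(float(o["grip_force"]),1))
    print("total now-frame",(R.inv().apply(D)/.025).round(2),"after turn",(G.inv().apply(D)/.025).round(2),"turn",w.round(2))
if __name__=="__main__": to(*map(float,sys.argv[1:]))
E
python3 h.py 461.6 -84 130
python3 - <<'E'
from h import *
f=np.load("scene0.npz");p,d=f["p"],f["d"];W=cloud("scene",d)
roi=np.zeros((400,640),bool);roi[140:280,310:440]=1
m=roi&(W[...,2]>.06)&(W[...,2]<.1);P=W[m];print("grip",len(P),P.mean(0),P.min(0),P.max(0))
m=roi&(W[...,2]>.084)&(W[...,2]<.1);[print(x) for x in rect("scene",cv2.dilate(m.astype(np.uint8),None),.092)]
m=roi&(W[...,2]>.036)&(W[...,2]<.045);[print(x) for x in rect("scene",m,.040)]
hsv=cv2.cvtColor(p,cv2.COLOR_RGB2HSV);h,s,v=cv2.split(hsv)
f=np.load("top0.npz");p=f["p"];W=cloud("top",f["d"]);t=np.zeros_like(roi);t[100:185,295:390]=1
m=t&(W[...,2]>.011);print("tray");[print(x) for x in rect("top",m,.015)]
E
```

```text
t 0.1 pos [218.  504.6 218.2] F [-0.4  0.7 -0.8] gap 92.7 grip 0.0
total now-frame [-18.28 -17.75   3.54] after turn [-22.42  12.1    3.53] turn [-1.000e-02  1.000e-02  1.582e+01]
grip 119 [ 0.46378872 -0.07855739  0.07932382] [ 0.45214756 -0.09326665  0.06035388] [ 0.4723548  -0.07153524  0.09261695]
((464.21978759765625, -76.1783218383789), (39.39735412597656, 24.79652976989746), 56.45964431762695, array([342., 157.]))
((490.06829833984375, 180.9340362548828), (42.48748779296875, 38.75693893432617), 86.8563232421875, array([399., 241.]))
((482.2099304199219, 101.68511199951172), (42.68638610839844, 38.474029541015625), 84.60750579833984, array([379., 217.]))
((473.8624572753906, 22.39118766784668), (44.25315856933594, 37.49469757080078), 82.54226684570312, array([361., 196.]))
((463.6355895996094, -80.68801879882812), (54.36436080932617, 50.12997055053711), 87.07929229736328, array([340., 173.]))
tray
((673.3455810546875, -66.60514831542969), (120.75770568847656, 140.13180541992188), 3.4063665866851807, array([341., 142.]))
```

play_rows(
  series=[
    {"translation": [0, 0, 0], "angular": [0, 0, 1], "fingers": 0},
    {"translation": [0, 0, 0], "angular": [0, 0, 1], "fingers": 0},
    {"translation": [0, 0, 0], "angular": [0, 0, 1], "fingers": 0},
    {"translation": [0, 0, 0], "angular": [0, 0, 1], "fingers": 0},
    {"translation": [0, 0, 0], "angular": [0, 0, 1], "fingers": 0},
    {"translation": [0, 0, 0], "angular": [0, 0, 1], "fingers": 0},
    {"translation": [0, 0, 0], "angular": [0, 0, 1], "fingers": 0},
    {"translation": [0, 0, 0], "angular": [0, 0, 1], "fingers": 0},
    {"translation": [0, 0, 0], "angular": [0, 0, 1], "fingers": 0},
    {"translation": [0, 0, 0], "angular": [0, 0, 1], "fingers": 0},
    {"translation": [0, 0, 0], "angular": [0, 0, 1], "fingers": 0},
    {"translation": [0, 0, 0], "angular": [0, 0, 1], "fingers": 0},
  ],
)

```text
t: 1.1
tool_pos: [0.218, 0.5047, 0.2183]
orientation: [1.99, 2.431, -0.001]
contact_force: [0.7, -0.0, 0.1]
finger_gap: 0.0928
grip_force: 0.0
```

```bash
python3 h.py 461.6 -84 130
```

```text
t 1.1 pos [218.  504.7 218.3] F [ 0.7 -0.   0.1] gap 92.8 grip 0.0
total now-frame [-25.01   4.9    3.54] after turn [-22.43  12.1    3.53] turn [-0.01  0.01  3.77]
```

play_rows(
  series=[
    {"translation": [0, 0, 0], "angular": [0, 0, 1], "fingers": 0},
    {"translation": [0, 0, 0], "angular": [0, 0, 1], "fingers": 0},
    {"translation": [0, 0, 0], "angular": [0, 0, 1], "fingers": 0},
    {"translation": [0, 0, 0], "angular": [0, 0, 0.77], "fingers": 0},
    {"translation": [-1, 0.5, 0], "angular": [0, 0, 0], "fingers": 0.2},
    {"translation": [-1, 0.5, 0], "angular": [0, 0, 0], "fingers": 0.4},
    {"translation": [-1, 0.5, 0], "angular": [0, 0, 0], "fingers": 0.4},
    {"translation": [-1, 0.5, 0], "angular": [0, 0, 0], "fingers": 0.4},
    {"translation": [-1, 0.5, 0], "angular": [0, 0, 0], "fingers": 0.4},
    {"translation": [-1, 0.5, 0], "angular": [0, 0, 0], "fingers": 0.4},
    {"translation": [-1, 0.5, 0], "angular": [0, 0, 0], "fingers": 0.4},
    {"translation": [-1, 0.5, 0], "angular": [0, 0, 0], "fingers": 0.4},
  ],
)

```text
t: 2.1
tool_pos: [0.298, 0.2947, 0.2185]
orientation: [2.328, 2.109, -0.001]
contact_force: [0.6, 1.3, 0.1]
finger_gap: 0.0558
grip_force: 0.0
```

play_rows(
  series=[
    {"translation": [-1, 0.6, 0], "angular": [0, 0, 0], "fingers": 0.4},
    {"translation": [-1, 0.6, 0], "angular": [0, 0, 0], "fingers": 0.4},
    {"translation": [-1, 0.6, 0], "angular": [0, 0, 0], "fingers": 0.4},
    {"translation": [-1, 0.6, 0], "angular": [0, 0, 0], "fingers": 0.4},
    {"translation": [-1, 0.6, 0], "angular": [0, 0, 0], "fingers": 0.4},
    {"translation": [-1, 0.6, 0], "angular": [0, 0, 0], "fingers": 0.4},
    {"translation": [-1, 0.6, 0.3], "angular": [0, 0, 0], "fingers": 0.4},
    {"translation": [-1, 0.6, 0.4], "angular": [0, 0, 0], "fingers": 0.4},
    {"translation": [-1, 0.6, 0.5], "angular": [0, 0, 0], "fingers": 0.4},
    {"translation": [-1, 0.6, 0.5], "angular": [0, 0, 0], "fingers": 0.4},
    {"translation": [-1, 0.6, 0.5], "angular": [0, 0, 0], "fingers": 0.4},
    {"translation": [0, 0, 0], "angular": [0, 0, 0], "fingers": 0.4},
  ],
)

```text
t: 3.1
tool_pos: [0.4357, 0.0029, 0.1617]
orientation: [-2.33, -2.105, 0.003]
contact_force: [0.1, 0.5, 1.1]
finger_gap: 0.056
grip_force: 0.0
```

```bash
python3 h.py 461.6 -84 130
```

```text
t 3.1 pos [435.7   2.9 161.7] F [0.1 0.5 1.1] gap 56.0 grip 0.0
total now-frame [-3.35  1.39  1.27] after turn [-3.35  1.39  1.27] turn [-0.03  0.01  0.01]
```

play_rows(
  series=[
    {"translation": [-0.8, 0.35, 0], "angular": [0, 0, 0], "fingers": 0.4},
    {"translation": [-0.8, 0.35, 0], "angular": [0, 0, 0], "fingers": 0.4},
    {"translation": [-0.8, 0.35, 0.4], "angular": [0, 0, 0], "fingers": 0.4},
    {"translation": [-0.8, 0.35, 0.4], "angular": [0, 0, 0], "fingers": 0.4},
    {"translation": [-0.15, 0, 0.4], "angular": [0, 0, 0], "fingers": 0.4},
    {"translation": [0, 0, 0], "angular": [0, 0, 0], "fingers": 0.4},
    {"translation": [0, 0, 0], "angular": [0, 0, 0], "fingers": 0.4},
  ],
)

```text
t: 3.68
tool_pos: [0.4609, -0.0798, 0.1333]
orientation: [-2.327, -2.108, 0.001]
contact_force: [-0.3, 0.9, 1.0]
finger_gap: 0.0558
grip_force: 0.0
```

```bash
python3 h.py 461.6 -84 56; python3 - <<'E'
from h import *
p,d=r.capture("scene");q,_=r.capture("top")
o=np.vstack([cv2.resize(p[80:230,260:430],(680,600)),])
t=cv2.resize(q[190:270,290:420],(0,0),fx=5,fy=5)
cv2.imwrite("pics/s1.png",cv2.resize(np.hstack([cv2.resize(p[80:230,260:430],(453,400)),cv2.resize(t,(650,400))]),(800,290))[:,:,::-1])
E
```

```text
t 3.68 pos [460.9 -79.8 133.3] F [-0.3  0.9  1. ] gap 55.8 grip 0.0
total now-frame [-0.16  0.05  3.09] after turn [-0.16  0.05  3.09] turn [-0.02 -0.01  0.05]
```

View pics/s1.png

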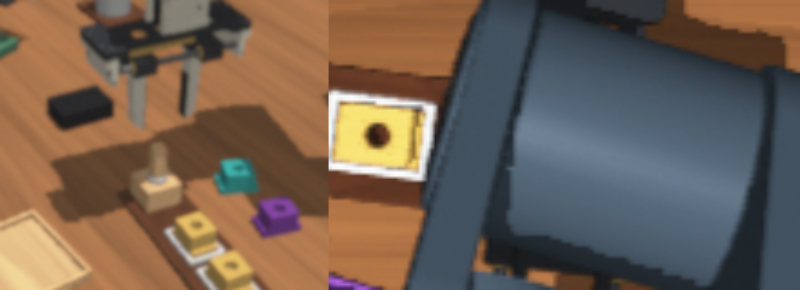

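The fingers straddle the grip, so I descend and grasp lightly.

play_rows(
  series=[
    {"translation": [-0.16, 0.05, 0.6], "angular": [0, 0, 0.05], "fingers": 0.4},
    {"translation": [0, 0, 0.7], "angular": [0, 0, 0], "fingers": 0.4},
    {"translation": [0, 0, 0.7], "angular": [0, 0, 0], "fingers": 0.4},
    {"translation": [0, 0, 0.6], "angular": [0, 0, 0], "fingers": 0.4},
    {"translation": [0, 0, 0.49], "angular": [0, 0, 0], "fingers": 0.4},
    {"translation": [0, 0, 0], "angular": [0, 0, 0], "fingers": 0.6},
    {"translation": [0, 0, 0], "angular": [0, 0, 0], "fingers": 0.7},
    {"translation": [0, 0, 0], "angular": [0, 0, 0], "fingers": 0.8},
    {"translation": [0, 0, 0], "angular": [0, 0, 0], "fingers": 1},
    {"translation": [0, 0, 0], "angular": [0, 0, 0], "fingers": 1},
    {"translation": [0, 0, 0], "angular": [0, 0, 0], "fingers": 1},
  ],
  squeeze=15,
)

```text
t: 4.7
tool_pos: [0.4627, -0.0848, 0.0569]
orientation: [2.332, 2.104, 0.001]
contact_force: [-1.6, 1.3, 1.4]
finger_gap: 0.0206
grip_force: 0.6
```

play_rows(
  series=[
    {"translation": [0, 0, -0.3], "angular": [0, 0, 0], "fingers": 1},
    {"translation": [0, 0, -0.5], "angular": [0, 0, 0], "fingers": 1},
    {"translation": [0, 0, -0.6], "angular": [0, 0, 0], "fingers": 1},
    {"translation": [0, 0, -0.6], "angular": [0, 0, 0], "fingers": 1},
    {"translation": [0, 0, 0], "angular": [0, 0, 0], "fingers": 1},
    {"translation": [0, 0, 0], "angular": [0, 0, 0], "fingers": 1},
  ],
)

```text
t: 5.2
tool_pos: [0.4628, -0.0849, 0.107]
orientation: [2.331, 2.104, 0.001]
contact_force: [-0.3, 0.1, -0.9]
finger_gap: 0.0173
grip_force: 15.0
```

```bash
python3 h.py 473.2 19.0 105; python3 - <<'E'
from h import *
p,d=r.capture("scene")
cv2.imwrite("pics/s2.png",cv2.resize(p[100:220,280:420],(700,600),interpolation=cv2.INTER_CUBIC)[:,:,::-1])
E
```

```text
t 5.2 pos [462.8 -84.9 107. ] F [-0.3  0.1 -0.9] gap 17.3 grip 15.0
total now-frame [ 4.18 -0.01  0.08] after turn [ 4.18 -0.01  0.08] turn [ 0.02  0.   -0.  ]
```

View pics/s2.png

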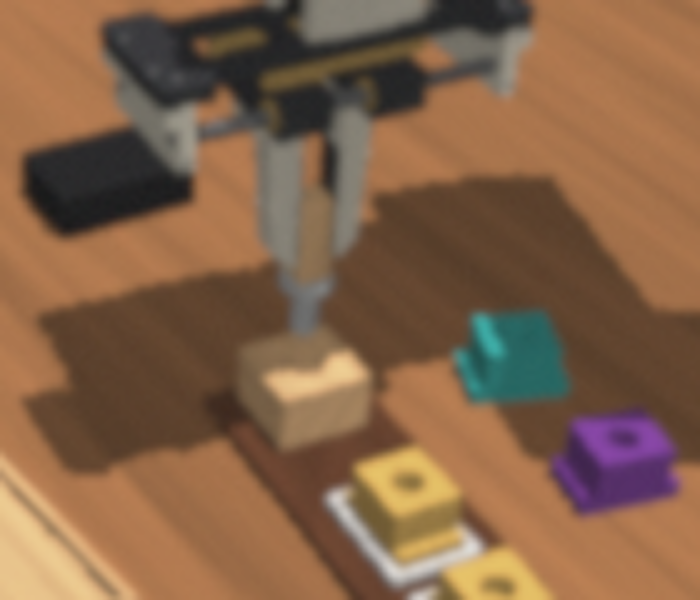

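The gauge hangs upright in the fingers, with the pin end at about (341,166) in full-image pixels. I'll check how high it sits by projecting the gauge axis.

```bash
cat >> h.py <<'E'
def proj(n,P):
    c=r.get_calibration(n);T=np.linalg.inv(c["world_from_camera"]);q=np.atleast_2d(P)@T[:3,:3].T+T[:3,3]
    return np.c_[q[:,0]/q[:,2]*c["fx"]+c["cx"],q[:,1]/q[:,2]*c["fy"]+c["cy"]]
E
python3 - <<'E'
from h import *
p,d=r.capture("scene");W=cloud("scene",d)
o=r.get_obs()["tool_pos"]
for z in (.056,.062,.07,.09,.096,.1): print(z,proj("scene",[o[0],o[1],z]).round(1))
for v in range(148,172):
    print(v,[(int(u),int(1000*W[v,u,2]),tuple(map(int,p[v,u]))) for u in range(338,347,2)])
E
```

```text
0.056 [[340.2 166.3]]
0.062 [[340.3 164.3]]
0.07 [[340.4 161.8]]
0.09 [[340.8 155.2]]
0.096 [[340.9 153.2]]
0.1 [[341.  151.8]]
148 [(338, 120, (129, 124, 112)), (340, 119, (134, 112, 88)), (342, 119, (140, 113, 82)), (344, 117, (136, 109, 79)), (346, 115, (120, 104, 87))]
149 [(338, 116, (129, 123, 112)), (340, 117, (134, 112, 88)), (342, 116, (141, 112, 82)), (344, 114, (134, 108, 79)), (346, 108, (117, 103, 85))]
150 [(338, 115, (130, 125, 113)), (340, 114, (134, 112, 88)), (342, 112, (140, 113, 82)), (344, 109, (133, 107, 78)), (346, 108, (116, 99, 81))]
151 [(338, 110, (129, 123, 111)), (340, 111, (134, 112, 88)), (342, 109, (139, 111, 81)), (344, 107, (131, 105, 77)), (346, 0, (115, 95, 75))]
152 [(338, 109, (127, 120, 107)), (340, 106, (135, 112, 87)), (342, 107, (139, 111, 81)), (344, 105, (132, 105, 77)), (346, 1, (112, 88, 66))]
153 [(338, 104, (124, 114, 98)), (340, 105, (136, 111, 84)), (342, 102, (139, 113, 82)), (344, 102, (132, 107, 78)), (346, 0, (111, 88, 66))]
154 [(338, 96, (120, 106, 91)), (340, 102, (136, 110, 82)), (342, 101, (138, 112, 81)), (344, 99, (131, 107
[... 1703 characters left out ...]

167 [(338, 38, (127, 104, 80)), (340, 39, (124, 108, 92)), (342, 39, (131, 112, 94)), (344, 38, (135, 110, 82)), (346, 40, (125, 99, 71))]
168 [(338, 38, (132, 107, 79)), (340, 38, (133, 109, 83)), (342, 40, (135, 111, 84)), (344, 40, (138, 111, 81)), (346, 39, (133, 107, 78))]
169 [(338, 38, (136, 109, 80)), (340, 38, (138, 111, 81)), (342, 38, (139, 112, 82)), (344, 38, (139, 112, 82)), (346, 38, (139, 111, 81))]
170 [(338, 38, (136, 109, 80)), (340, 38, (141, 113, 82)), (342, 38, (140, 113, 83)), (344, 40, (140, 113, 83)), (346, 41, (154, 123, 89))]
171 [(338, 36, (135, 107, 79)), (340, 35, (141, 113, 83)), (342, 33, (140, 112, 81)), (344, 38, (146, 117, 85)), (346, 39, (189, 151, 108))]
```

play_rows(
  series=[
    {"translation": [0.5, 0, 0], "angular": [0, 0, 0], "fingers": 1},
    {"translation": [0.8, 0, 0], "angular": [0, 0, 0], "fingers": 1},
    {"translation": [0.8, 0, 0], "angular": [0, 0, 0], "fingers": 1},
    {"translation": [0.8, 0, 0], "angular": [0, 0, 0], "fingers": 1},
    {"translation": [0.8, 0, 0], "angular": [0, 0, 0], "fingers": 1},
    {"translation": [0.45, 0, 0], "angular": [0, 0, 0], "fingers": 1},
    {"translation": [0, 0, 0.3], "angular": [0, 0, 0], "fingers": 1},
    {"translation": [0, 0, 0.3], "angular": [0, 0, 0], "fingers": 1},
    {"translation": [0, 0, 0], "angular": [0, 0, 0], "fingers": 1},
    {"translation": [0, 0, 0], "angular": [0, 0, 0], "fingers": 1},
  ],
)

```text
t: 6.13
tool_pos: [0.4725, 0.0177, 0.0905]
orientation: [-2.332, -2.103, 0.002]
contact_force: [0.9, -0.1, -1.4]
finger_gap: 0.0181
grip_force: 15.0
```

```bash
python3 h.py 473.2 19.0 72; python3 - <<'E'
from h import *
p,d=r.capture("scene")
cv2.imwrite("pics/s3.png",cv2.resize(p[140:230,310:415],(700,600),interpolation=cv2.INTER_CUBIC)[:,:,::-1])
o=r.get_obs()["tool_pos"]
print(proj("scene",[[473.2e-3,.019,.04],[o[0],o[1],o[2]-.046]]))
E
```

```text
t 6.13 pos [472.5  17.7  90.5] F [ 0.9 -0.1 -1.4] gap 18.1 grip 15.0
total now-frame [0.06 0.02 0.74] after turn [0.06 0.02 0.74] turn [-0.02  0.   -0.01]
[[360.21556417 195.1794255 ]
 [360.17050882 193.24287553]]
```

View pics/s3.png

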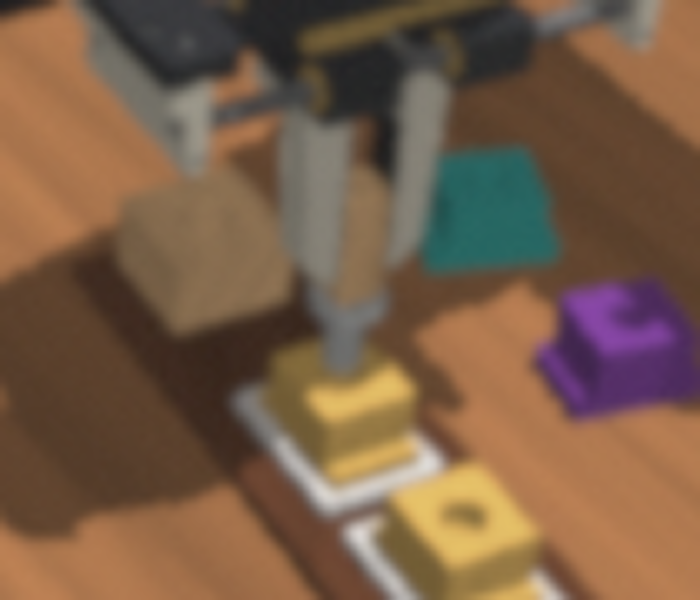

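The pin end, at about (361,195), is over the bore, at about (360,195). I insert it gently.

play_rows(
  series=[
    {"translation": [0.03, 0.01, 0.1], "angular": [0, 0, 0], "fingers": 1},
    {"translation": [0, 0, 0.1], "angular": [0, 0, 0], "fingers": 1},
    {"translation": [0, 0, 0.1], "angular": [0, 0, 0], "fingers": 1},
    {"translation": [0, 0, 0.1], "angular": [0, 0, 0], "fingers": 1},
    {"translation": [0, 0, 0.05], "angular": [0, 0, 0], "fingers": 1},
  ],
)

```text
t: 6.6
tool_pos: [0.4729, 0.019, 0.0798]
orientation: [-2.332, -2.104, 0.002]
contact_force: [-2.2, -1.7, 1.5]
finger_gap: 0.0177
grip_force: 15.0
```

play_rows(
  series=[
    {"translation": [0, 0, 0.1], "angular": [0, 0, 0], "fingers": 1},
    {"translation": [0, 0, 0.1], "angular": [0, 0, 0], "fingers": 1},
    {"translation": [0, 0, 0.1], "angular": [0, 0, 0], "fingers": 1},
    {"translation": [0, 0, 0], "angular": [0, 0, 0], "fingers": 1},
  ],
)

```text
t: 6.93
tool_pos: [0.473, 0.0192, 0.072]
orientation: [-2.332, -2.104, 0.001]
contact_force: [-1.2, 0.1, -2.2]
finger_gap: 0.0179
grip_force: 15.0
```

play_rows(
  series=[
    {"translation": [0, 0, 0.1], "angular": [0, 0, 0], "fingers": 1},
    {"translation": [0, 0, 0.1], "angular": [0, 0, 0], "fingers": 1},
    {"translation": [0, 0, 0.1], "angular": [0, 0, 0], "fingers": 1},
    {"translation": [0, 0, 0.1], "angular": [0, 0, 0], "fingers": 1},
    {"translation": [0, 0, 0], "angular": [0, 0, 0], "fingers": 1},
  ],
)

```text
t: 7.35
tool_pos: [0.4733, 0.0192, 0.0621]
orientation: [-2.332, -2.104, 0.0]
contact_force: [-1.9, 0.7, -2.3]
finger_gap: 0.0178
grip_force: 15.0
```

play_rows(
  series=[
    {"translation": [0, 0, 0.07], "angular": [0, 0, 0], "fingers": 1},
    {"translation": [0, 0, 0.05], "angular": [0, 0, 0], "fingers": 1},
    {"translation": [0, 0, 0.04], "angular": [0, 0, 0], "fingers": 1},
    {"translation": [0, 0, 0.04], "angular": [0, 0, 0], "fingers": 1},
    {"translation": [0, 0, 0], "angular": [0, 0, 0], "fingers": 1},
  ],
)

```text
t: 7.77
tool_pos: [0.4734, 0.0192, 0.0578]
orientation: [-2.332, -2.105, 0.0]
contact_force: [-4.4, -1.1, 5.5]
finger_gap: 0.018
grip_force: 15.0
```

Block 1 took the pin to the collar, so it is good. On to nest 2.

play_rows(
  series=[
    {"translation": [0, 0, -0.3], "angular": [0, 0, 0], "fingers": 1},
    {"translation": [0, 0, -0.5], "angular": [0, 0, 0], "fingers": 1},
    {"translation": [0, 0, -0.5], "angular": [0, 0, 0], "fingers": 1},
    {"translation": [0, 0, -0.3], "angular": [0, 0, 0], "fingers": 1},
    {"translation": [0.7, 0, 0], "angular": [0, 0, 0], "fingers": 1},
    {"translation": [0.9, 0, 0], "angular": [0, 0, 0], "fingers": 1},
    {"translation": [0.9, 0, 0], "angular": [0, 0, 0], "fingers": 1},
    {"translation": [0.7, 0, 0], "angular": [0, 0, 0], "fingers": 1},
    {"translation": [0, 0, 0], "angular": [0, 0, 0], "fingers": 1},
    {"translation": [0, 0, 0], "angular": [0, 0, 0], "fingers": 1},
  ],
)

```text
t: 8.6
tool_pos: [0.482, 0.0992, 0.0979]
orientation: [2.33, 2.106, 0.001]
contact_force: [0.4, -0.7, -1.2]
finger_gap: 0.0179
grip_force: 15.0
```

```bash
python3 h.py 481.3 98.7 80
```

```text
t 8.6 pos [482.   99.2  97.9] F [ 0.4 -0.7 -1.2] gap 17.9 grip 15.0
total now-frame [-0.02 -0.03  0.72] after turn [-0.02 -0.03  0.72] turn [ 0.01 -0.    0.02]
```

play_rows(
  series=[
    {"translation": [-0.02, -0.02, 0.2], "angular": [0, 0, 0], "fingers": 1},
    {"translation": [0, 0, 0.15], "angular": [0, 0, 0], "fingers": 1},
    {"translation": [0, 0, 0.1], "angular": [0, 0, 0], "fingers": 1},
    {"translation": [0, 0, 0.1], "angular": [0, 0, 0], "fingers": 1},
    {"translation": [0, 0, 0.1], "angular": [0, 0, 0], "fingers": 1},
    {"translation": [0, 0, 0.08], "angular": [0, 0, 0], "fingers": 1},
    {"translation": [0, 0, 0.04], "angular": [0, 0, 0], "fingers": 1},
    {"translation": [0, 0, 0.0], "angular": [0, 0, 0], "fingers": 1},
  ],
)

```text
t: 9.27
tool_pos: [0.4808, 0.0982, 0.0781]
orientation: [-2.332, -2.104, 0.001]
contact_force: [-1.5, 0.1, -1.9]
finger_gap: 0.018
grip_force: 15.0
```

play_rows(
  series=[
    {"translation": [0, 0, 0.05], "angular": [0, 0, 0], "fingers": 1},
    {"translation": [0, 0, 0.05], "angular": [0, 0, 0], "fingers": 1},
    {"translation": [0, 0, 0.04], "angular": [0, 0, 0], "fingers": 1},
    {"translation": [0, 0, 0.03], "angular": [0, 0, 0], "fingers": 1},
    {"translation": [0, 0, 0], "angular": [0, 0, 0], "fingers": 1},
  ],
)

```text
t: 9.68
tool_pos: [0.481, 0.0983, 0.074]
orientation: [-2.332, -2.105, 0.0]
contact_force: [-1.3, -0.5, -0.9]
finger_gap: 0.0179
grip_force: 15.0
```

play_rows(
  series=[
    {"translation": [0, 0, 0.03], "angular": [0, 0, 0], "fingers": 1},
    {"translation": [0, 0, 0.03], "angular": [0, 0, 0], "fingers": 1},
    {"translation": [0, 0, 0.02], "angular": [0, 0, 0], "fingers": 1},
    {"translation": [0, 0, 0], "angular": [0, 0, 0], "fingers": 1},
  ],
)

```text
t: 10.02
tool_pos: [0.4811, 0.0984, 0.0733]
orientation: [2.332, 2.105, 0.0]
contact_force: [-8.2, -0.8, 19.2]
finger_gap: 0.0179
grip_force: 15.0
```

At 12 mm depth it stops with 19 N against it: a ledge, so block 2 is faulty. I lift straight away and go on to nest 3.

play_rows(
  series=[
    {"translation": [0, 0, -0.3], "angular": [0, 0, 0], "fingers": 1},
    {"translation": [0, 0, -0.4], "angular": [0, 0, 0], "fingers": 1},
    {"translation": [0, 0, -0.35], "angular": [0, 0, 0], "fingers": 1},
    {"translation": [0, 0, 0], "angular": [0, 0, 0], "fingers": 1},
    {"translation": [0.7, 0, 0], "angular": [0, 0, 0], "fingers": 1},
    {"translation": [0.9, 0, 0], "angular": [0, 0, 0], "fingers": 1},
    {"translation": [0.9, 0, 0], "angular": [0, 0, 0], "fingers": 1},
    {"translation": [0.7, 0, 0], "angular": [0, 0, 0], "fingers": 1},
    {"translation": [0, 0, 0], "angular": [0, 0, 0], "fingers": 1},
    {"translation": [0, 0, 0], "angular": [0, 0, 0], "fingers": 1},
  ],
)

```text
t: 10.85
tool_pos: [0.4893, 0.1782, 0.0983]
orientation: [2.331, 2.106, 0.0]
contact_force: [-0.2, 0.0, -0.9]
finger_gap: 0.0177
grip_force: 15.0
```

```bash
python3 h.py 489.2 178 80
```

```text
t 10.85 pos [489.3 178.2  98.3] F [-0.2  0.  -0.9] gap 17.7 grip 15.0
total now-frame [-0.01 -0.    0.73] after turn [-0.01 -0.    0.73] turn [0.   0.   0.02]
```

play_rows(
  series=[
    {"translation": [0, 0, 0.2], "angular": [0, 0, 0], "fingers": 1},
    {"translation": [0, 0, 0.15], "angular": [0, 0, 0], "fingers": 1},
    {"translation": [0, 0, 0.1], "angular": [0, 0, 0], "fingers": 1},
    {"translation": [0, 0, 0.1], "angular": [0, 0, 0], "fingers": 1},
    {"translation": [0, 0, 0.1], "angular": [0, 0, 0], "fingers": 1},
    {"translation": [0, 0, 0.08], "angular": [0, 0, 0], "fingers": 1},
    {"translation": [0, 0, 0.04], "angular": [0, 0, 0], "fingers": 1},
    {"translation": [0, 0, 0.0], "angular": [0, 0, 0], "fingers": 1},
  ],
)

```text
t: 11.52
tool_pos: [0.4889, 0.1777, 0.0787]
orientation: [-2.332, -2.104, 0.001]
contact_force: [-1.3, 0.4, -2.1]
finger_gap: 0.0179
grip_force: 15.0
```

play_rows(
  series=[
    {"translation": [0, 0, 0.05], "angular": [0, 0, 0], "fingers": 1},
    {"translation": [0, 0, 0.05], "angular": [0, 0, 0], "fingers": 1},
    {"translation": [0, 0, 0.05], "angular": [0, 0, 0], "fingers": 1},
    {"translation": [0, 0, 0.03], "angular": [0, 0, 0], "fingers": 1},
    {"translation": [0, 0, 0], "angular": [0, 0, 0], "fingers": 1},
  ],
)

```text
t: 11.93
tool_pos: [0.4891, 0.1779, 0.0745]
orientation: [-2.332, -2.104, 0.0]
contact_force: [-2.1, 0.8, -1.2]
finger_gap: 0.0177
grip_force: 15.0
```

play_rows(
  series=[
    {"translation": [0, 0, 0.04], "angular": [0, 0, 0], "fingers": 1},
    {"translation": [0, 0, 0.04], "angular": [0, 0, 0], "fingers": 1},
    {"translation": [0, 0, 0.04], "angular": [0, 0, 0], "fingers": 1},
    {"translation": [0, 0, 0], "angular": [0, 0, 0], "fingers": 1},
  ],
)

```text
t: 12.27
tool_pos: [0.4891, 0.1779, 0.0714]
orientation: [-2.332, -2.104, 0.001]
contact_force: [-2.4, 0.8, -0.2]
finger_gap: 0.0176
grip_force: 15.0
```

Past the ledge depth with no resistance, so I continue to the collar.

play_rows(
  series=[
    {"translation": [0, 0, 0.08], "angular": [0, 0, 0], "fingers": 1},
    {"translation": [0, 0, 0.1], "angular": [0, 0, 0], "fingers": 1},
    {"translation": [0, 0, 0.1], "angular": [0, 0, 0], "fingers": 1},
    {"translation": [0, 0, 0.08], "angular": [0, 0, 0], "fingers": 1},
    {"translation": [0, 0, 0], "angular": [0, 0, 0], "fingers": 1},
  ],
)

```text
t: 12.68
tool_pos: [0.4892, 0.1778, 0.0621]
orientation: [-2.332, -2.105, 0.0]
contact_force: [-2.0, -0.3, -1.9]
finger_gap: 0.018
grip_force: 15.0
```

play_rows(
  series=[
    {"translation": [0, 0, 0.06], "angular": [0, 0, 0], "fingers": 1},
    {"translation": [0, 0, 0.05], "angular": [0, 0, 0], "fingers": 1},
    {"translation": [0, 0, 0.04], "angular": [0, 0, 0], "fingers": 1},
    {"translation": [0, 0, 0.03], "angular": [0, 0, 0], "fingers": 1},
    {"translation": [0, 0, 0], "angular": [0, 0, 0], "fingers": 1},
  ],
)

```text
t: 13.1
tool_pos: [0.4893, 0.1779, 0.058]
orientation: [2.332, 2.105, 0.0]
contact_force: [-1.7, -0.2, -0.9]
finger_gap: 0.018
grip_force: 15.0
```

play_rows(
  series=[
    {"translation": [0, 0, 0.03], "angular": [0, 0, 0], "fingers": 1},
    {"translation": [0, 0, 0], "angular": [0, 0, 0], "fingers": 1},
  ],
)

```text
t: 13.27
tool_pos: [0.4894, 0.1779, 0.0578]
orientation: [2.332, 2.105, 0.0]
contact_force: [-4.1, -0.3, 6.3]
finger_gap: 0.0181
grip_force: 15.0
```

play_rows(
  series=[
    {"translation": [0, 0, -0.3], "angular": [0, 0, 0], "fingers": 1},
    {"translation": [0, 0, -0.6], "angular": [0, 0, 0], "fingers": 1},
    {"translation": [0, 0, -0.6], "angular": [0, 0, 0], "fingers": 1},
    {"translation": [0, 0, -0.4], "angular": [0, 0, 0], "fingers": 1},
    {"translation": [-0.6, 0, 0], "angular": [0, 0, 0], "fingers": 1},
    {"translation": [-1, 0, 0], "angular": [0, 0, 0], "fingers": 1},
    {"translation": [-1, 0, 0], "angular": [0, 0, 0], "fingers": 1},
    {"translation": [-1, 0, 0], "angular": [0, 0, 0], "fingers": 1},
    {"translation": [-1, 0, 0], "angular": [0, 0, 0], "fingers": 1},
    {"translation": [-1, 0, 0], "angular": [0, 0, 0], "fingers": 1},
    {"translation": [-1, 0, 0], "angular": [0, 0, 0], "fingers": 1},
    {"translation": [-1, 0, 0], "angular": [0, 0, 0], "fingers": 1},
  ],
)

```text
t: 14.27
tool_pos: [0.4701, -0.0125, 0.1054]
orientation: [2.331, 2.104, 0.001]
contact_force: [0.9, 0.1, -1.0]
finger_gap: 0.018
grip_force: 15.0
```

play_rows(
  series=[
    {"translation": [-1, 0, 0], "angular": [0, 0, 0], "fingers": 1},
    {"translation": [-1, 0, 0], "angular": [0, 0, 0], "fingers": 1},
    {"translation": [-0.8, 0, 0], "angular": [0, 0, 0], "fingers": 1},
    {"translation": [0, 0, 0], "angular": [0, 0, 0], "fingers": 1},
    {"translation": [0, 0, 0], "angular": [0, 0, 0], "fingers": 1},
  ],
)

```text
t: 14.68
tool_pos: [0.4629, -0.0815, 0.1052]
orientation: [2.334, 2.102, 0.001]
contact_force: [-0.6, 0.8, -1.4]
finger_gap: 0.018
grip_force: 15.0
```

```bash
python3 h.py 462.5 -85.2 58
```

```text
t 14.68 pos [462.9 -81.5 105.2] F [-0.6  0.8 -1.4] gap 18.0 grip 15.0
total now-frame [-0.15 -0.    1.89] after turn [-0.15 -0.    1.89] turn [ 0.01  0.   -0.03]
```

Block 3 is good. I return the gauge to the post.

play_rows(
  series=[
    {"translation": [-0.15, 0, 0.2], "angular": [0, 0, 0], "fingers": 1},
    {"translation": [0, 0, 0.3], "angular": [0, 0, 0], "fingers": 1},
    {"translation": [0, 0, 0.3], "angular": [0, 0, 0], "fingers": 1},
    {"translation": [0, 0, 0.15], "angular": [0, 0, 0], "fingers": 1},
    {"translation": [0, 0, 0.1], "angular": [0, 0, 0], "fingers": 1},
    {"translation": [0, 0, 0], "angular": [0, 0, 0], "fingers": 1},
  ],
)

```text
t: 15.18
tool_pos: [0.4619, -0.0841, 0.0779]
orientation: [-2.331, -2.104, 0.001]
contact_force: [-0.0, -0.2, -1.5]
finger_gap: 0.0181
grip_force: 15.0
```

play_rows(
  series=[
    {"translation": [0, 0, 0.2], "angular": [0, 0, 0], "fingers": 1},
    {"translation": [0, 0, 0.2], "angular": [0, 0, 0], "fingers": 1},
    {"translation": [0, 0, 0.2], "angular": [0, 0, 0], "fingers": 1},
    {"translation": [0, 0, 0.15], "angular": [0, 0, 0], "fingers": 1},
    {"translation": [0, 0, 0.04], "angular": [0, 0, 0], "fingers": 1},
    {"translation": [0, 0, 0], "angular": [0, 0, 0], "fingers": 1},
  ],
)

```text
t: 15.68
tool_pos: [0.4621, -0.0845, 0.0585]
orientation: [-2.332, -2.104, 0.001]
contact_force: [0.5, -0.2, -0.7]
finger_gap: 0.0178
grip_force: 15.0
```

play_rows(
  series=[
    {"translation": [0, 0, 0.03], "angular": [0, 0, 0], "fingers": 1},
    {"translation": [0, 0, 0], "angular": [0, 0, 0], "fingers": 0.75},
    {"translation": [0, 0, 0], "angular": [0, 0, 0], "fingers": 0.6},
    {"translation": [0, 0, 0], "angular": [0, 0, 0], "fingers": 0.4},
    {"translation": [0, 0, 0], "angular": [0, 0, 0], "fingers": 0.4},
    {"translation": [0, 0, 0], "angular": [0, 0, 0], "fingers": 0.4},
    {"translation": [0, 0, -0.4], "angular": [0, 0, 0], "fingers": 0.4},
    {"translation": [0, 0, -0.6], "angular": [0, 0, 0], "fingers": 0.4},
    {"translation": [0, 0, -0.6], "angular": [0, 0, 0], "fingers": 0.4},
    {"translation": [0, 0, -0.6], "angular": [0, 0, 0], "fingers": 0.4},
    {"translation": [0, 0, -0.2], "angular": [0, 0, 0], "fingers": 0.4},
    {"translation": [1, 0, 0], "angular": [0, 0, 0], "fingers": 0.4},
  ],
)

```text
t: 16.68
tool_pos: [0.4658, -0.0617, 0.1199]
orientation: [2.333, 2.1, 0.002]
contact_force: [1.0, -0.4, 0.8]
finger_gap: 0.0556
grip_force: 0.0
```

play_rows(
  series=[
    {"translation": [1, 0, 0], "angular": [0, 0, 0], "fingers": 0.4},
    {"translation": [1, 0, 0], "angular": [0, 0, 0], "fingers": 0.4},
    {"translation": [1, 0, 0], "angular": [0, 0, 0], "fingers": 0.4},
    {"translation": [1, 0, 0], "angular": [0, 0, 0], "fingers": 0.4},
    {"translation": [1, 0, 0], "angular": [0, 0, 0], "fingers": 0.4},
    {"translation": [0.8, 0, 0], "angular": [0, 0, 0], "fingers": 0.4},
    {"translation": [0, 0, 0], "angular": [0, 0, 0], "fingers": 0.4},
    {"translation": [0, 0, 0], "angular": [0, 0, 0], "fingers": 0.4},
  ],
)

```text
t: 17.35
tool_pos: [0.4795, 0.0851, 0.1181]
orientation: [-2.33, -2.107, 0.0]
contact_force: [-0.3, 0.9, -0.5]
finger_gap: 0.0556
grip_force: 0.0
```

```bash
python3 h.py 481.3 98.5 17; python3 - <<'E'
from h import *
p,d=r.capture("scene")
cv2.imwrite("pics/s4.png",cv2.resize(p[110:280,310:450],(490,595),interpolation=cv2.INTER_CUBIC)[:,:,::-1])
E
```

```text
t 17.35 pos [479.5  85.1 118.1] F [-0.3  0.9 -0.5] gap 55.6 grip 0.0
total now-frame [0.54 0.02 4.04] after turn [0.54 0.02 4.04] turn [-0.    0.    0.02]
```

View pics/s4.png

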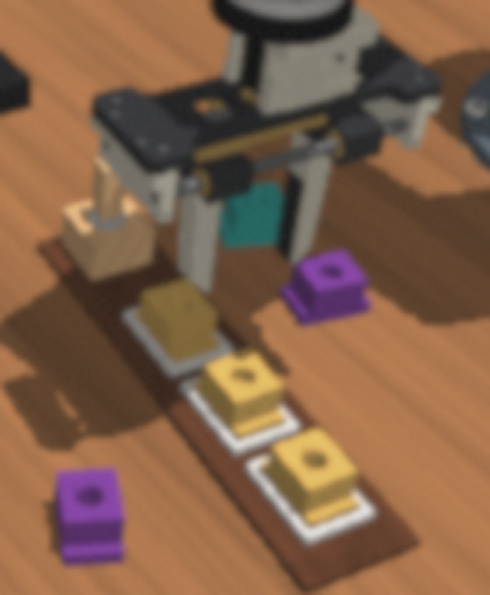

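The gauge stands in its post at crop (105,205). Block 2, at crop (242,390), is next to be gripped.

play_rows(
  series=[
    {"translation": [0.5, 0.02, 0.3], "angular": [0, 0, 0], "fingers": 0.4},
    {"translation": [0.04, 0, 0.7], "angular": [0, 0, 0], "fingers": 0.4},
    {"translation": [0, 0, 0.8], "angular": [0, 0, 0], "fingers": 0.4},
    {"translation": [0, 0, 0.8], "angular": [0, 0, 0], "fingers": 0.4},
    {"translation": [0, 0, 0.8], "angular": [0, 0, 0], "fingers": 0.4},
    {"translation": [0, 0, 0.4], "angular": [0, 0, 0], "fingers": 0.4},
    {"translation": [0, 0, 0.1], "angular": [0, 0, 0], "fingers": 0.4},
    {"translation": [0, 0, 0], "angular": [0, 0, 0], "fingers": 0.4},
  ],
)

```text
t: 18.07
tool_pos: [0.4813, 0.0978, 0.0202]
orientation: [-2.333, -2.103, 0.001]
contact_force: [-1.8, 0.5, -0.2]
finger_gap: 0.0558
grip_force: 0.0
```

```bash
python3 h.py 481.3 98.5 17
```

```text
t 18.07 pos [481.3  97.8  20.2] F [-1.8  0.5 -0.2] gap 55.8 grip 0.0
total now-frame [ 0.03 -0.    0.13] after turn [ 0.03 -0.    0.13] turn [-0.01  0.   -0.01]
```

play_rows(
  series=[
    {"translation": [0, 0, 0.1], "angular": [0, 0, 0], "fingers": 0.5},
    {"translation": [0, 0, 0], "angular": [0, 0, 0], "fingers": 0.6},
    {"translation": [0, 0, 0], "angular": [0, 0, 0], "fingers": 0.8},
    {"translation": [0, 0, 0], "angular": [0, 0, 0], "fingers": 0.8},
    {"translation": [0, 0, 0], "angular": [0, 0, 0], "fingers": 0.8},
    {"translation": [0, 0, 0], "angular": [0, 0, 0], "fingers": 0.8},
    {"translation": [0, 0, 0], "angular": [0, 0, 0], "fingers": 0.8},
  ],
  squeeze=30,
)

```text
t: 18.65
tool_pos: [0.4813, 0.0981, 0.0187]
orientation: [-2.332, -2.104, 0.0]
contact_force: [-4.9, 1.2, 6.1]
finger_gap: 0.0358
grip_force: 30.0
```

play_rows(
  series=[
    {"translation": [0, 0, -0.2], "angular": [0, 0, 0], "fingers": 0.8},
    {"translation": [0, 0, -0.4], "angular": [0, 0, 0], "fingers": 0.8},
    {"translation": [0, 0, -0.6], "angular": [0, 0, 0], "fingers": 0.8},
    {"translation": [0, 0, -0.7], "angular": [0, 0, 0], "fingers": 0.8},
    {"translation": [0, 0, -0.7], "angular": [0, 0, 0], "fingers": 0.8},
    {"translation": [0, 0, -0.6], "angular": [0, 0, 0], "fingers": 0.8},
    {"translation": [0, 0, 0], "angular": [0, 0, 0], "fingers": 0.8},
    {"translation": [0, 0, 0], "angular": [0, 0, 0], "fingers": 0.8},
  ],
)

```text
t: 19.32
tool_pos: [0.4819, 0.098, 0.0989]
orientation: [2.332, 2.104, 0.002]
contact_force: [0.2, 0.1, -2.4]
finger_gap: 0.0364
grip_force: 30.0
```

```bash
python3 h.py 673.5 -66.5 98; python3 h.py 673.5 -66.5 98 -0.06|tail -1
```

```text
t 19.32 pos [481.9  98.   98.9] F [ 0.2  0.1 -2.4] gap 36.4 grip 30.0
total now-frame [-5.76  8.3   0.05] after turn [-5.76  8.3   0.04] turn [ 0.02 -0.   -0.  ]
total now-frame [-5.76  8.3   0.05] after turn [-6.11  8.04  0.04] turn [ 0.02 -0.   -0.53]
```

play_rows(
  series=[
    {"translation": [-0.3, 0.4, 0], "angular": [0, 0, 0], "fingers": 0.8},
    {"translation": [-0.6, 0.9, 0], "angular": [0, 0, 0], "fingers": 0.8},
    {"translation": [-0.6, 0.9, 0], "angular": [0, 0, 0], "fingers": 0.8},
    {"translation": [-0.6, 0.9, 0], "angular": [0, 0, 0], "fingers": 0.8},
    {"translation": [-0.6, 0.9, 0], "angular": [0, 0, 0], "fingers": 0.8},
    {"translation": [-0.6, 0.9, 0], "angular": [0, 0, 0], "fingers": 0.8},
    {"translation": [-0.6, 0.9, 0], "angular": [0, 0, 0], "fingers": 0.8},
    {"translation": [-0.6, 0.9, 0], "angular": [0, 0, 0], "fingers": 0.8},
    {"translation": [-0.6, 0.9, 0], "angular": [0, 0, 0], "fingers": 0.8},
    {"translation": [-0.6, 0.7, 0], "angular": [0, 0, 0], "fingers": 0.8},
    {"translation": [0, 0, 0], "angular": [0, 0, 0], "fingers": 0.8},
    {"translation": [0, 0, 0], "angular": [0, 0, 0], "fingers": 0.8},
  ],
)

```text
t: 20.32
tool_pos: [0.6732, -0.0664, 0.0962]
orientation: [-2.333, -2.102, 0.002]
contact_force: [0.1, -0.8, -3.0]
finger_gap: 0.0357
grip_force: 30.0
```

```bash
python3 h.py 673.5 -66.5 16.5
```

```text
t 20.32 pos [673.2 -66.4  96.2] F [ 0.1 -0.8 -3. ] gap 35.7 grip 30.0
total now-frame [-0.    0.02  3.19] after turn [-0.    0.01  3.19] turn [-0.03 -0.   -0.02]
```

play_rows(
  series=[
    {"translation": [0, 0, 0.5], "angular": [0, 0, 0], "fingers": 0.8},
    {"translation": [0, 0, 0.6], "angular": [0, 0, 0], "fingers": 0.8},
    {"translation": [0, 0, 0.6], "angular": [0, 0, 0], "fingers": 0.8},
    {"translation": [0, 0, 0.6], "angular": [0, 0, 0], "fingers": 0.8},
    {"translation": [0, 0, 0.4], "angular": [0, 0, 0], "fingers": 0.8},
    {"translation": [0, 0, 0.25], "angular": [0, 0, 0], "fingers": 0.8},
    {"translation": [0, 0, 0.1], "angular": [0, 0, 0], "fingers": 0.8},
    {"translation": [0, 0, 0], "angular": [0, 0, 0], "fingers": 0.8},
    {"translation": [0, 0, 0], "angular": [0, 0, 0], "fingers": 0.8},
  ],
)

```text
t: 21.07
tool_pos: [0.6737, -0.065, 0.0224]
orientation: [2.332, 2.104, 0.001]
contact_force: [0.2, -0.4, -2.6]
finger_gap: 0.0357
grip_force: 30.0
```

play_rows(
  series=[
    {"translation": [0, 0, 0.1], "angular": [0, 0, 0], "fingers": 0.8},
    {"translation": [0, 0, 0.08], "angular": [0, 0, 0], "fingers": 0.8},
    {"translation": [0, 0, 0.05], "angular": [0, 0, 0], "fingers": 0.8},
    {"translation": [0, 0, 0.02], "angular": [0, 0, 0], "fingers": 0.8},
    {"translation": [0, 0, 0], "angular": [0, 0, 0], "fingers": 0.8},
  ],
)

```text
t: 21.48
tool_pos: [0.6734, -0.0651, 0.0158]
orientation: [2.332, 2.105, -0.0]
contact_force: [-0.2, 0.4, -0.7]
finger_gap: 0.0359
grip_force: 30.0
```

The block is on the floor or within a hair of it. I release to a modest opening and rise.

play_rows(
  series=[
    {"translation": [0, 0, 0], "angular": [0, 0, 0], "fingers": 0.55},
    {"translation": [0, 0, 0], "angular": [0, 0, 0], "fingers": 0.45},
    {"translation": [0, 0, 0], "angular": [0, 0, 0], "fingers": 0.45},
    {"translation": [0, 0, 0], "angular": [0, 0, 0], "fingers": 0.45},
    {"translation": [0, 0, -0.3], "angular": [0, 0, 0], "fingers": 0.45},
    {"translation": [0, 0, -0.6], "angular": [0, 0, 0], "fingers": 0.45},
    {"translation": [0, 0, -0.8], "angular": [0, 0, 0], "fingers": 0.45},
    {"translation": [0, 0, -1], "angular": [0, 0, 0], "fingers": 0.45},
    {"translation": [0, 0, -1], "angular": [0, 0, 0], "fingers": 0.45},
    {"translation": [0, 0, -1], "angular": [0, 0, 0], "fingers": 0.45},
    {"translation": [0, 0, -1], "angular": [0, 0, 0], "fingers": 0.45},
  ],
)

```text
t: 22.4
tool_pos: [0.6734, -0.065, 0.1611]
orientation: [2.332, 2.104, 0.001]
contact_force: [-0.0, -0.1, 0.8]
finger_gap: 0.0512
grip_force: 0.0
```

play_rows(
  series=[
    {"translation": [-1, -0.8, 0], "angular": [0, 0, 0], "fingers": 0.4},
    {"translation": [-1, -0.8, 0], "angular": [0, 0, 0], "fingers": 0.4},
    {"translation": [-1, -0.8, 0], "angular": [0, 0, 0], "fingers": 0.4},
    {"translation": [-1, -0.8, 0], "angular": [0, 0, 0], "fingers": 0.4},
    {"translation": [-1, -0.8, 0], "angular": [0, 0, 0], "fingers": 0.4},
    {"translation": [-1, -0.8, 0], "angular": [0, 0, 0], "fingers": 0.4},
    {"translation": [-1, -0.8, 0], "angular": [0, 0, 0], "fingers": 0.4},
    {"translation": [-1, -0.8, 0], "angular": [0, 0, 0], "fingers": 0.4},
    {"translation": [-1, 0, 0], "angular": [0, 0, 0], "fingers": 0.4},
    {"translation": [-1, 0, 0], "angular": [0, 0, 0], "fingers": 0.4},
    {"translation": [0, 0, 0], "angular": [0, 0, 0], "fingers": 0.4},
    {"translation": [0, 0, 0], "angular": [0, 0, 0], "fingers": 0.4},
  ],
)

```text
t: 23.4
tool_pos: [0.4885, -0.2982, 0.1593]
orientation: [2.333, 2.101, 0.001]
contact_force: [0.2, 1.0, 0.1]
finger_gap: 0.0555
grip_force: 0.0
```

```bash
python3 - <<'E'
from h import *
q,_=r.capture("top");p,d=r.capture("scene")
cv2.imwrite("pics/fin.png",np.vstack([cv2.resize(q[100:270,195:400],(492,408)),cv2.resize(p[120:280,200:440],(492,190))[:,:]])[:,:,::-1])
f=q;dt=r.capture("top")[1];W=cloud("top",dt);z=W[...,2]
t=np.zeros((400,640),bool);t[100:185,295:390]=1
print("block in tray");[print(x) for x in rect("top",t&(z>.031)&(z<.05),.037)]
t[:]=0;t[190:260,200:375]=1
[print(x) for x in rect("top",t&(z>.033)&(z<.05),.040)]
print("grip");[print(x) for x in rect("top",t&(z>.08)&(z<.1),.092)];print(z[t&(z>.08)&(z<.1)].max() if (t&(z>.08)&(z<.1)).any() else 0)
E
```

```text
block in tray
((674.07568359375, -64.48802947998047), (40.116825103759766, 36.98681640625), 84.72000122070312, array([341., 140.]))
((462.0457763671875, -84.34652709960938), (50.037288665771484, 49.989990234375), 84.07572937011719, array([349., 233.]))
((473.8382263183594, 19.649290084838867), (39.71361541748047, 35.652435302734375), 83.95323181152344, array([303., 226.]))
((489.8075866699219, 177.93312072753906), (41.352725982666016, 35.720211029052734), 85.31481170654297, array([232., 218.]))
grip
((463.2998046875, -83.26423645019531), (16.859987258911133, 19.02947235107422), 0.6565456986427307, array([350., 232.]))
0.09515432981962935
```

View pics/fin.png

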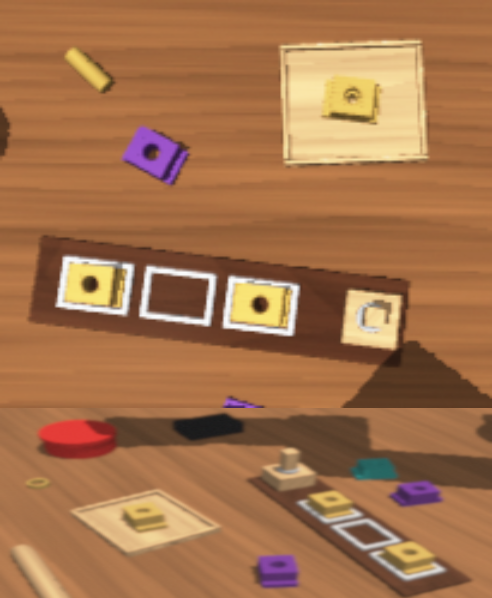

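The faulty block, its ledge visible in the bore, stands in the middle of the tray at crop (350,100). The good blocks are in nests 1 and 3, at (260,305) and (90,285). The gauge is in the post at (373,318), and the arm is clear of everything.

```bash
python3 -c "
from plant import r
print(r.hand_in())"
```

```text
the job is handed in; nothing more can be done
None
```

I tried the gauge in all three blocks. Blocks 1 and 3 took the pin to the collar and stay in their nests, block 2 stopped at a ledge and now stands upright in the tray, the gauge is back in its post, and I handed the job in at about 23.5 s (the hand-in gave no verdict).

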